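# Close up the bench vacuum chamber and start the pump

## Task

Get the bench vacuum chamber pumping: with the fingertips, push its raised lid gently down until it is fully shut, pressing on the metal and never on the glass window, and push the vent valve's lever round until it is fully closed against its stop. Only when both are closed, press the low flat start button on the pump control box all the way down and let it come up again. Push only: do not grip the lid or the lever, do not press the mushroom-headed stop button, and leave the loose things on the bench where they are.

Things in the scene. Friction and masses are not known exactly. Their poses are not given: they have to be found in the camera images.
- chamber: Steel vacuum chamber fixed to the bench, a box 220 (x) x 240 (y) x 120 (z) mm; origin at the centre of its underside, its own x from its front (robot side) to its back, y to its left, z up; it stands turned by up to 0.2 rad. The vent valve stands out from its right (-y) side, a gauge and a pipe from its back (below its top).
- lid (a joint): Hinge angle of the chamber's lid, rad: 0 fully shut, growing as its front edge rises (range 0 to 1.5). Stiff friction hinge: the lid stays at any angle where it is left; it takes about 2 to 8 N near the front edge to push it down.
- lid_hinge (a point): Middle of the lid's hinge axis, which runs along the chamber's y at its top back edge (chamber frame x +110, z +120 mm); axes of the lid: x along the plate (the front edge lies at x = -220 mm), y along the hinge, z out of the plate's upper face, which is at z = +15 mm. The aluminium plate is 220 x 240 x 14 mm; a pull lip 110 mm wide, 6 mm thick juts 18 mm from the middle of the front edge.
- lid_front (a point): Point on the upper face of the lid's metal front strip, 195 mm from the hinge axis, 25 mm from the front edge, midway across. The bare strip reaches from 150 to 220 mm from the hinge, over the whole width of the lid.
- window (a point): Round glass window of the lid, 80 mm across, inside a black ring 116 mm across that stands 10 mm above the plate; centre 90 mm from the hinge axis. This point lies at its centre, level with the top of the ring; axes of the lid.
- vent (a joint): Angle of the vent valve's lever about its upright pivot, rad: 0 closed, against its stop, the lever pointing to the chamber's back (+x of the chamber); 1.57 open, the lever pointing straight out from the chamber's side (-y of the chamber). It stays where it is left; 2 to 4 N at the sleeve turn it.
- vent_pivot (a point): Pivot of the vent lever, at mid-height of the lever (102 mm above the bench); chamber frame x -50, y -195 mm. Axes of the lever: x along it outwards, z up.
- vent_grip (a point): Point on the centre line of the lever's grey sleeve, 75 mm from the pivot, at mid-height. The sleeve is 18 mm wide, 12 mm high (96 to 108 mm above the bench) and reaches from 38 to 100 mm from the pivot; axes as vent_pivot. Below it, beyond 60 mm from the pivot, is free space.
- control: Pump control box fixed to the bench, 150 (x) x 110 (y) x 70 mm high; origin at the centre of its underside. On its top, 70 mm apart along its x: the start button (box frame x -35 mm) and the stop button (x +35 mm). It stands turned by up to 1.2 rad either way.
- start (a joint): Travel of the start button, m: 0 up, 0.006 fully down; spring-loaded, about 5 N to push it down, comes up by itself.
- start_top (a point): Centre of the top of the start button: a flat grey disc 30 mm across, 81 mm above the bench.
- stop (a joint): Travel of the stop button, m: 0 up, 0.006 fully down.
- stop_top (a point): Centre of the top of the stop button: a grey mushroom head 40 mm across, 100 mm above the bench.
- jar: Loose sample jar with black cap, 40 mm across, 60 mm high; origin at the centre of its underside. Leave it alone.
- flange: Loose steel blank flange, 40 mm across, 22 mm high; origin at the centre of its underside. Leave it alone.
- driver: Loose screwdriver, 160 mm long, lying on the bench along its x; origin under its middle. Leave it alone.
Things that resemble listed ones, but are neither listed nor needed, are in the scene too. Several things look just like the control: the one meant starts nearest to the robot's base.

How it is judged:
On the way, in this order (a step that is already met when the one before it is completed fails the run):
1. the lid is fully shut and the vent lever closed (value of joint lid below 0.03 rad and value of joint vent below 0.1 rad), for 0.2 s.
2. the start button is pressed down (value of joint start above 0.0045 m), for 0.05 s.
At the end, for the whole second after the job is handed in: the lid is shut (within 0.03 rad), the vent lever closed (within 0.1 rad of its stop), the start button has been pressed at least 4.5 of its 6 mm after both were closed and is up again (all of step 1 and value of joint start below 0.0015 m and value of joint stop below 0.003 m); the robot touches nothing.
It fails at once if the lid is slammed (still faster than 1.5 rad/s in its last 0.1 rad) or lifted back past 1.3 rad ((value of joint lid below 0.1 rad and velocity of joint lid below -1.5 rad/s) or value of joint lid above 1.3 rad).
It fails at once if the glass window is touched (contact force between any of the fingers, the arm and lid_c0 above 0.5 N).
It fails at once if the start button is pressed while the lid or the vent is open, or the stop button is pressed ((value of joint start above 0.0045 m and (value of joint lid above 0.03 rad or value of joint vent above 0.1 rad)) or value of joint stop above 0.003 m).
It fails at once if the vent lever or the lid's edge is gripped between the fingers ((y of the grasp point in the frame of vent_grip between -0.008 and 0.008 m and distance between the grasp point and vent_grip below 0.05 m and z of the grasp point in the frame of vent_grip below 0.02 m and contact force between the fingers and anything else above 25 N) or (z of the grasp point in the frame of lid_front between -0.018 and 0.002 m and distance between the grasp point and lid_front below 0.14 m and contact force between the fingers and anything else above 25 N)).
It fails at once if the jar, the flange or the screwdriver is moved or lifted (over 15 mm) (distance of any of jar, flange, driver from where it was at the start of the episode above 0.015 m).
It also fails if it takes over 54 s, if anything falls off the work surface, if the arm or the gripper's body presses on something with over 40 N, if the wrist force passes 120 N, or if a joint passes its speed limit or range.

## Robot

A 7-joint arm with a two-finger parallel gripper is mounted at the origin on the work surface. World frame = base frame: x ahead of the robot, y to its left, z up, the work surface at z = 0. Lengths are in m, angles in rad, forces in N, time in s.
With the tool pointing down it reaches from about 0.4 to 0.85 m from the base axis. Payload 10.4 kg.
Tool frame: the origin (TCP) lies at the very end of the fingers, on their centre line; the grasp point (between the pads) lies 19 mm behind it; x points along the fingers, z is the direction in which the jaws open and shut, and the axes are right-handed (so a half turn about x gives the same grasp; the last joint's range is limited). The gripper opens to 85 mm and grips with 20 to 120 N. Pads are 22 mm wide; open, the fingers measure 114 mm over their backs; the gripper's body (76 mm by 85 mm) begins 54 mm behind the grasp point. The pads swing forward as they close: fully open they stand 13 mm farther back than shut.
Start: joints at [1.149, 0.332, -0.065, 1.46, 0.022, 1.35, -0.088], TCP at [0.243, -0.576, 0.231] pointing down, gripper open.
Joint ranges: [-2.6, 2.6], [-0.5, 2.12], [-1.47, 1.34], [0.16, 2.42], [-1.27, 4.41], [0.06, 2.06], [-2.6, 2.6]. Speed limits (rad/s): [2.22, 2.22, 2.79, 2.79, 3.14, 3.14, 3.14].

## Interface

Orientations are given as a unit quaternion [x, y, z, w].
In Python, from workcell import telemetry, viewer, manip, spot_in, mark_of gives the robot as it stands. The module is installed in compiled form; this text tells all that it offers.
- The arm moves only by the shell command python3 -m crank 'ROWS' [FORCE]. ROWS is JSON, a list of rows, each a list of 3 entries, a list of its own where there are three numbers: the closure, from 0 (fully open) to 1 (shut), then the shift along the world's x, y, z in cm, then the turn, a rotation vector about the world's x, y, z in rad. A call has 1 to 12 rows; each row shifts and turns the commanded pose from where the row before left it; what a row does not reach is not made up. A row lasts 1/12 s, in which the tool goes at most 41.7 mm and 7.16 degrees, less where a joint would pass 70% of its speed; a pose out of reach is approached as far as the arm can. A call with a gripper value outside its range is refused whole. The fingers move at their own pace and stop on an object; FORCE is the grip in N (left out, the last holds). Time passes only in rows, so rows that do not move let the fingers close. It gives the time, the measured TCP pose, the force and the opening at its end, in the units of the state.
- telemetry.get_obs(): the state, without advancing time (a new reading comes with each control period).
- viewer.camera(name): name is "scene" or "top"; returns a dict with "frame" (400x640x3 uint8, red, green, blue), "intrinsics" (3x3 intrinsics, pixels), "cam_to_world" (4x4, takes a point from camera to world coordinates). Camera axes: x right, y up, looking along -z (the intrinsics and any distortion apply to the point x, -y, -z); pixel columns grow to the right and rows downward; lengths in m; the calibration is good to about 2 mm. A picture is of the moment at which its call begins. There is no depth.
- manip.hand_in(): hands the job in, once; it reports no verdict.
Trained networks look in a picture, given as the dict that the camera call returned (one of the last four; its "shot" number tells which), for a name from the list of things; names that differ only in an ending like _2 or _b are one class to them, and where a whole thing is asked for, a point or a joint stands for the part that bears it (a point fixed in the world has none). Each returns a list of dicts, best first, with "conf" (0 to 1); they miss things now and then, are a little off and sometimes report something else, mostly with a low value. They report only what shows in the picture. A call takes as long as a camera call. They do not tell look-alikes from the thing itself.
- spot_in(thing, picture): "location" ([x, y, z] in m, in the coordinates of the camera as it stood for that picture, good to about 4 mm: the middle of the surface that is visible of it).
- mark_of(thing, picture): "location" ([x, y, z] in m, in the coordinates of the camera as it stood for that picture, good to about 4 mm: a listed point, or the origin of a listed thing).
The state is a dict: "clock": time; "joint_pos": joint angles; "joint_velocities": joint speeds; "tau": joint torques, N m; "position": TCP position; "ee_rot": TCP orientation; "ft_force": force on the tool from outside, world axes, zero at the start; "torque": the same for the moment, N m; "grip_width": opening from 0.0 (shut) to 1.0 (fully open).
Only numpy, scipy, OpenCV 4.12 (cv2) and the standard library are available. Lean on these libraries where they do the work, as an engineer would, in place of code of your own. Each camera call takes 0.05 s, during which the arm holds its last target. There are 200 camera calls.

## Working session

There is one attempt and no reset: what is moved stays moved. The work goes in short steps, Python scripts to look and compute and a shell command to move; the robot and the scene stay as the last step left them, time stands still between calls to the robot, and variables do not carry over. Pictures are saved under pics/ and viewed, about 8 in all and at most 12, crops included, and the job is handed in when it is done.

```bash
mkdir -p pics; cat > h.py <<'E'
import numpy as np, cv2
from workcell import telemetry, viewer, manip, spot_in, mark_of
def w(p,c): return (np.array(c["cam_to_world"])@np.r_[p,1])[:3]
def marks(names,c,f=mark_of):
    for n in names:
        for d in f(n,c)[:5]: print(n,round(d["conf"],2),np.round(w(d["location"],c),3),pix(w(d["location"],c),c))
def pix(p,c):
    q=np.linalg.inv(np.array(c["cam_to_world"]))@np.r_[p,1]; q=np.array(c["intrinsics"])@[q[0],-q[1],-q[2]]; return np.round(q[:2]/q[2]).astype(int)
def save(c,n,crop=None,s=1):
    im=c["frame"][:,:,::-1]
    if crop: im=im[crop[1]:crop[3],crop[0]:crop[2]]
    cv2.imwrite("pics/"+n,cv2.resize(np.ascontiguousarray(im),None,fx=s,fy=s,interpolation=cv2.INTER_CUBIC))
E
python3 - <<'E'
from h import *
for n in ("scene","top"):
    c=viewer.camera(n); save(c,n+"0.png"); print(n,np.round(c["cam_to_world"],2).tolist())
    marks("chamber lid_hinge lid_front window vent_pivot vent_grip control start_top stop_top jar flange driver".split(),c)
o=telemetry.get_obs(); print(o["position"],o["ee_rot"],o["clock"],o["grip_width"])
E
```

```text
scene [[0.89, -0.23, 0.4, 1.22], [0.46, 0.48, -0.75, -1.04], [-0.02, 0.85, 0.53, 0.99], [0.0, 0.0, 0.0, 1.0]]
chamber 0.93 [ 0.546  0.012 -0.001] [287 257]
lid_hinge 0.56 [0.657 0.023 0.122] [320 232]
lid_front 0.74 [0.583 0.015 0.3  ] [293 174]
window 0.86 [0.637 0.02  0.212] [313 204]
vent_pivot 0.74 [ 0.513 -0.191  0.101] [236 267]
vent_grip 0.67 [ 0.566 -0.244  0.104] [241 283]
control 0.78 [ 0.559  0.348 -0.002] [338 205]
control 0.77 [0.603 0.583 0.002] [375 177]
control 0.77 [0.356 0.663 0.002] [327 155]
control 0.7 [0.773 0.242 0.001] [384 236]
start_top 0.57 [0.736 0.219 0.082] [372 216]
start_top 0.5 [0.582 0.568 0.085] [369 158]
start_top 0.48 [0.527 0.333 0.082] [328 184]
start_top 0.39 [0.326 0.652 0.079] [319 138]
stop_top 0.66 [0.804 0.256 0.099] [396 211]
stop_top 0.6 [0.389 0.685 0.101] [336 133]
stop_top 0.58 [0.586 0.361 0.104] [347 179]
stop_top 0.55 [0.64  0.603 0.102] [387 153]
jar 0.78 [ 0.373 -0.314  0.   ] [171 307]
driver 0.71 [ 0.591 -0.297  0.002] [241 329]
driver 0.6 [0.526 0.332 0.08 ] [327 185]
top [[-0.02, 0.99, -0.14, 0.33], [-1.0, -0.03, -0.01, 0.17]
[... 620 characters left out ...]
 -0.004] [451 189]
start_top 0.64 [0.526 0.332 0.078] [276 208]
start_top 0.64 [0.577 0.562 0.083] [209 194]
start_top 0.62 [0.642 0.022 0.208] [370 164]
start_top 0.52 [0.741 0.223 0.08 ] [307 146]
start_top 0.46 [0.326 0.649 0.08 ] [183 269]
stop_top 0.62 [0.797 0.255 0.098] [297 129]
stop_top 0.61 [0.59  0.368 0.098] [265 189]
stop_top 0.6 [0.389 0.679 0.095] [173 250]
stop_top 0.46 [0.64  0.598 0.1  ] [198 176]
jar 0.42 [ 0.374 -0.316  0.001] [462 249]
flange 0.58 [0.589 0.366 0.099] [266 189]
flange 0.39 [0.365 0.321 0.003] [282 256]
driver 0.49 [ 0.586 -0.296 -0.006] [452 190]
[ 0.24273615 -0.57594207  0.2313338 ] [ 0.39104485  0.58912295 -0.39103315  0.5891614 ] 1.3 1.0001940103151987
```

View pics/scene0.png

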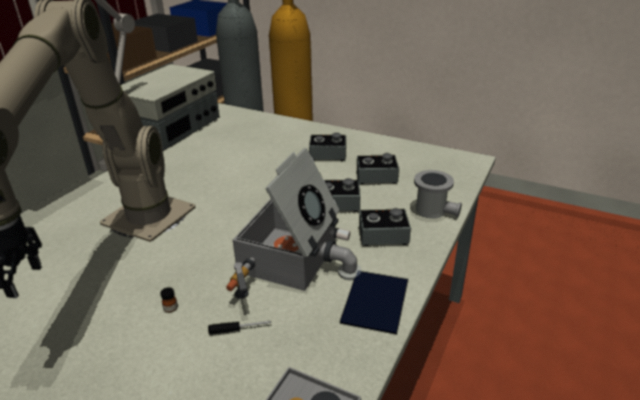

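View pics/top0.png

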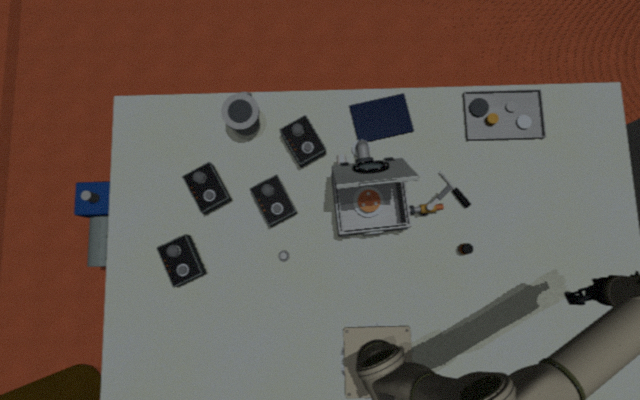

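```bash
python3 - <<'E'
from h import *
from scipy.spatial.transform import Rotation as R
c=viewer.camera("top"); save(c,"crop_ctrl.png",(220,140,340,280),4)
print(R.from_quat(telemetry.get_obs()["ee_rot"]).as_matrix().round(3))
E
```

```text
[[ 0.     0.922  0.388]
 [-0.     0.388 -0.922]
 [-1.     0.     0.   ]]
```

View pics/crop_ctrl.png

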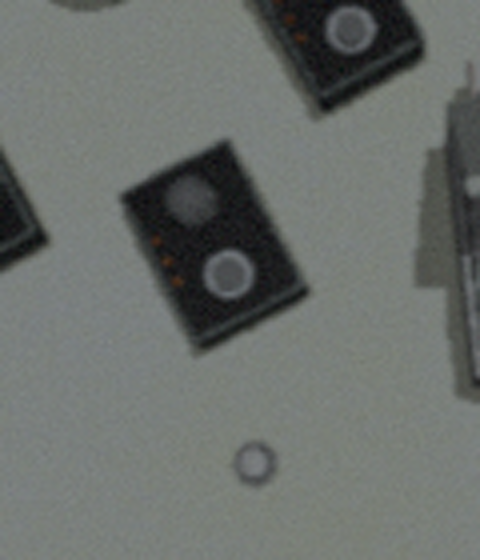

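Three pictures viewed. There are four control boxes, at top-image pixels (274,203), (302,144), (209,190) and (184,260). The one at (274,203) is 0.66 m from the base against 0.75 m or more for the others, so it is the one meant. The crop shows its rimmed flat start disc at (276,208) and the mushroom at (265,189).

The lid is at about 1.09 rad, the vent at about 0.89 rad and the chamber yaw is about 0.07. I'll close the vent first.

```bash
python3 -m crank '[[1,[1,1,0],[0,0,-0.11]],[1,[2.4,2.6,0],[0,0,-0.11]],[1,[2.4,2.6,0],[0,0,-0.11]],[1,[2.4,2.6,0],[0,0,0]],[1,[2.4,2.6,0],[0,0,0]],[1,[2.4,2.6,0],[0,0,0]],[1,[2.4,2.6,0],[0,0,0]],[1,[2.4,2.6,0],[0,0,0]],[1,[2.4,2.6,0],[0,0,0]],[1,[2.4,2.6,0],[0,0,0]],[1,[2.4,2.6,0],[0,0,0]],[1,[2.4,2.6,0],[0,0,0]]]' 20
python3 - <<'E'
from h import *
c=viewer.camera("scene"); save(c,"s1.png",(190,150,390,350),4)
marks(["vent_pivot","vent_grip","driver","jar"],c)
from scipy.spatial.transform import Rotation as R
o=telemetry.get_obs();print(o["position"],o["ft_force"],R.from_quat(o["ee_rot"]).as_matrix().round(2))
E
```

```text
clock: 2.35
position: [0.5177, -0.2786, 0.2316]
ee_rot: [0.483, 0.517, -0.483, 0.517]
ft_force: [1.2, -0.6, 0.2]
grip_width: -0.004
vent_pivot 0.5 [ 0.512 -0.189  0.103] [236 266]
vent_grip 0.6 [ 0.564 -0.243  0.103] [241 283]
vent_grip 0.21 [0.558 0.348 0.003] [338 204]
driver 0.82 [ 0.587 -0.295  0.001] [240 328]
jar 0.76 [ 0.375 -0.317 -0.001] [171 309]
jar 0.63 [0.586 0.362 0.101] [347 179]
[ 0.51633558 -0.28054769  0.23124414] [-0.16879585 -1.11011444  0.37411288] [[-0.    1.    0.07]
 [-0.    0.07 -1.  ]
 [-1.   -0.    0.  ]]
```

View pics/s1.png

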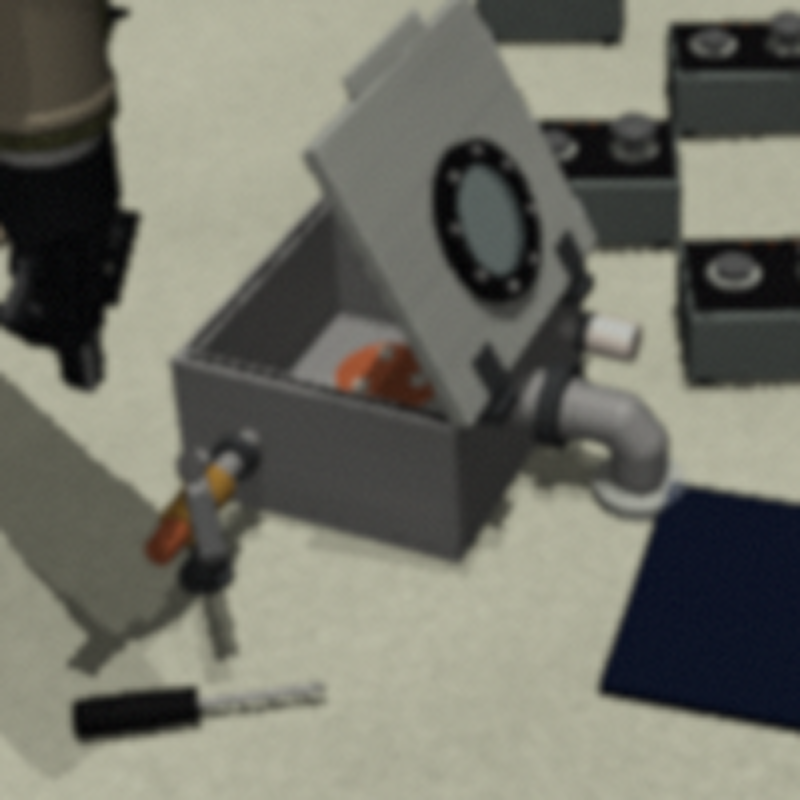

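```bash
python3 - <<'E'
from h import *
c=viewer.camera("scene"); T=np.array(c["cam_to_world"]);K=np.array(c["intrinsics"])
for u,v in ((228,289),(233,289),(242,294),(239,266),(245,270)):
    d=np.linalg.inv(K)@[u,v,1]; d=T[:3,:3]@[d[0],-d[1],-d[2]]; o=T[:3,3]
    print(u,v,[np.round((o+d*(z-o[2])/d[2])[:2],3).tolist() for z in (.06,.08,.1)])
E
```

```text
228 289 [[0.515, -0.237], [0.53, -0.254], [0.545, -0.272]]
233 289 [[0.527, -0.231], [0.542, -0.249], [0.557, -0.266]]
242 294 [[0.559, -0.237], [0.574, -0.254], [0.588, -0.271]]
239 266 [[0.486, -0.145], [0.502, -0.164], [0.518, -0.184]]
245 270 [[0.511, -0.152], [0.527, -0.171], [0.542, -0.19]]
```

```bash
python3 -m crank '[[1,[0.3,-0.4,-3],[0,0,0]],[1,[0,0,-3.6],[0,0,0]],[1,[0,0,-3.6],[0,0,0]],[1,[0,0,-3.4],[0,0,0]],[1,[0.9,0.7,0],[0,0,0]],[1,[0.9,0.7,0],[0,0,0]],[1,[0.9,0.8,0],[0,0,0]],[1,[1.1,0.75,0],[0,0,0]],[1,[1.15,0.75,0],[0,0,0]],[1,[0,0,0],[0,0,0]]]'
```

```text
clock: 3.48
position: [0.5728, -0.2445, 0.0974]
ee_rot: [0.482, 0.517, -0.481, 0.519]
ft_force: [0.1, -0.9, 0.6]
grip_width: 0.002
```

```bash
python3 -m crank '[[1,[0.4,0.5,0],[0,0,0]],[1,[0.4,0.5,0],[0,0,0]],[1,[0.4,0.6,0],[0,0,0]],[1,[0.3,0.7,0],[0,0,0]],[1,[0.2,0.7,0],[0,0,0]],[1,[0.1,0.7,0],[0,0,0]]]'
python3 - <<'E'
from h import *
for n in("top","scene"):
  c=viewer.camera(n); marks(["vent_pivot","vent_grip"],c)
print(telemetry.get_obs()["ft_force"])
save(c,"s2.png",(190,200,310,320),5)
E
```

```text
clock: 3.98
position: [0.5878, -0.2094, 0.0956]
ee_rot: [0.483, 0.517, -0.482, 0.517]
ft_force: [-0.3, -4.0, 2.0]
grip_width: -0.002
vent_pivot 0.48 [ 0.518 -0.185  0.097] [429 205]
vent_grip 0.66 [ 0.591 -0.186  0.103] [429 184]
vent_pivot 0.41 [ 0.511 -0.191  0.103] [235 266]
vent_grip 0.5 [0.636 0.019 0.215] [312 204]
vent_grip 0.44 [ 0.591 -0.188  0.103] [261 274]
[ 0.23591292 -0.06831427  0.61023428]
```

View pics/s2.png

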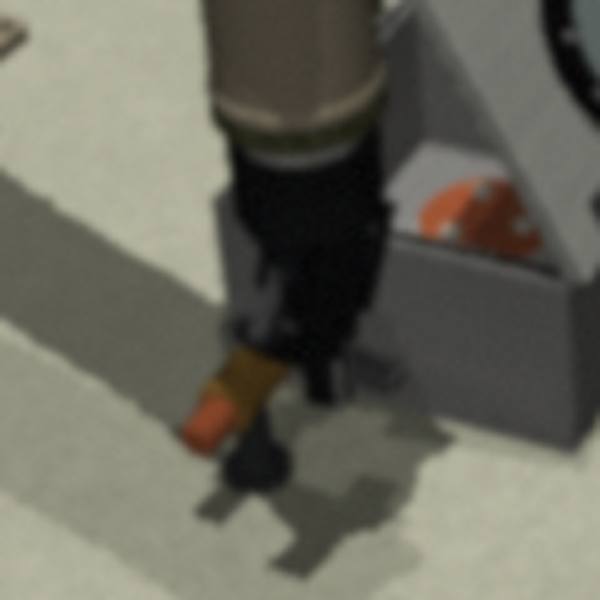

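The lever now points nearly along +x, with the sleeve at (.591,-.187), just behind the fingers. I'll press on to the stop.

```bash
python3 -m crank '[[1,[0,0.4,0],[0,0,0]],[1,[0,0.4,0],[0,0,0]],[1,[0,0.2,0],[0,0,0]]]'
```

```text
clock: 4.53
position: [0.5871, -0.2019, 0.0953]
ee_rot: [0.482, 0.516, -0.483, 0.517]
ft_force: [2.8, -11.4, -3.4]
grip_width: -0.003
```

```bash
python3 -m crank '[[1,[0,0.3,0],[0,0,0]],[1,[0,0,0],[0,0,0]]]'; python3 -m crank '[[1,[0,-1.5,0],[0,0,0]],[1,[0,-2,0],[0,0,0]],[1,[0,0,3],[0,0,0]],[1,[0,0,4],[0,0,0]],[1,[0,0,4],[0,0,0]],[1,[0,0,4],[0,0,0]],[1,[-1,0,4],[0,0,0]],[1,[-2,0,4],[0,0,0]]]'
python3 - <<'E'
from h import *
for n in("top","scene"):
  c=viewer.camera(n); marks(["vent_pivot","vent_grip","lid_hinge","lid_front"],c)
E
```

```text
clock: 4.7
position: [0.5871, -0.2017, 0.0954]
ee_rot: [0.482, 0.514, -0.485, 0.518]
ft_force: [4.3, -14.5, -5.5]
grip_width: 0.003
clock: 5.37
position: [0.5591, -0.2308, 0.3245]
ee_rot: [0.482, 0.518, -0.481, 0.517]
ft_force: [0.5, -0.6, -0.7]
grip_width: -0.007
vent_pivot 0.59 [ 0.514 -0.185  0.095] [429 207]
vent_pivot 0.38 [0.588 0.367 0.098] [265 189]
vent_grip 0.67 [ 0.589 -0.181  0.102] [427 184]
lid_hinge 0.82 [0.658 0.027 0.118] [365 165]
lid_hinge 0.17 [ 0.586 -0.293 -0.001] [451 190]
lid_front 0.74 [0.578 0.015 0.298] [376 178]
lid_front 0.21 [ 0.588 -0.181  0.102] [427 185]
vent_grip 0.69 [ 0.59  -0.297 -0.   ] [241 330]
vent_grip 0.58 [ 0.586 -0.181  0.103] [261 272]
vent_grip 0.42 [0.59  0.365 0.105] [348 178]
lid_hinge 0.74 [0.652 0.023 0.119] [319 233]
lid_front 0.94 [0.582 0.011 0.303] [292 173]
```

Vent is against its stop: 14.5 N with no further motion. Next, the approach to the lid's upper face from behind and above.

```bash
python3 -m crank '[[1,[1,0,3.5],[0,0,0]],[1,[1,0,3.5],[0,0,0]],[1,[1,1.5,3],[0,0,0]],[1,[1,3,0],[0,0,0]],[1,[1,3.2,0],[0,0,0]],[1,[1,3.4,0],[0,0,0]],[1,[1,3.4,0],[0,0,0]],[1,[1,3.4,0],[0,0,0]],[1,[0,3.4,0],[0,0,0]],[1,[0,3.2,0],[0,0,0]],[1,[0,0,0],[0,0,0]]]'
python3 - <<'E'
from h import *
c=viewer.camera("scene"); save(c,"s3.png",(190,80,390,280),4)
E
```

```text
clock: 6.78
position: [0.638, 0.0216, 0.4217]
ee_rot: [0.48, 0.521, -0.479, 0.518]
ft_force: [0.0, 1.4, 0.5]
grip_width: 0.0
```

View pics/s3.png

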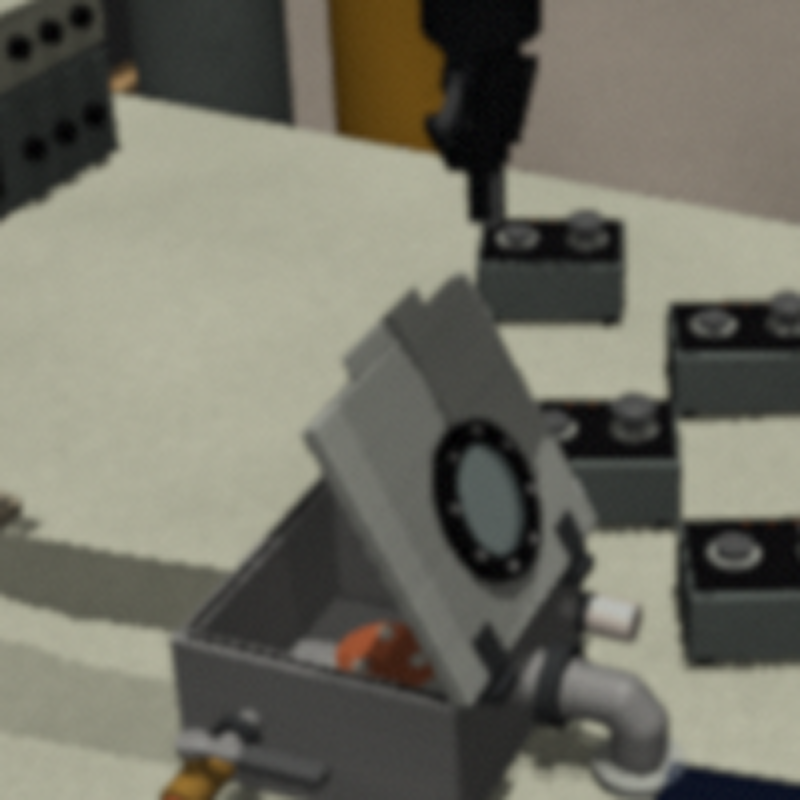

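The picture shows the lever parallel to the chamber side at (250,765) and the fingers at (487,215), above and behind the lid's front strip. Lowering onto it.

```bash
python3 -m crank '[[1,[0,-0.5,-3],[0,0,0]],[1,[0,0,-3],[0,0,0]],[1,[-0.6,0,-3],[0,0,0]],[1,[-1.2,0,-2.2],[0,0,0]],[1,[0,0,0],[0,0,0]],[1,[-1,0,-0.5],[0,0,0]],[1,[-1,0,-0.5],[0,0,0]],[1,[-0.8,0,-0.4],[0,0,0]],[1,[-0.7,0,-0.4],[0,0,0]],[1,[-0.7,0,-0.4],[0,0,0]]]'
```

```text
clock: 7.67
position: [0.5807, 0.0065, 0.2917]
ee_rot: [0.484, 0.515, -0.482, 0.518]
ft_force: [5.6, -2.8, 8.6]
grip_width: 0.0
```

```bash
python3 -m crank '[[1,[-0.9,0,-0.5],[0,0,0]],[1,[-0.9,0,-0.6],[0,0,0]],[1,[-0.9,0,-0.6],[0,0,0]],[1,[-0.8,0,-0.7],[0,0,0]],[1,[-0.7,0,-0.7],[0,0,0]],[1,[-0.7,0,-0.7],[0,0,0]],[1,[-0.7,0,-0.7],[0,0,0]],[1,[-0.6,0,-0.8],[0,0,0]],[1,[-0.6,0,-0.8],[0,0,0]],[1,[-0.5,0,-0.8],[0,0,0]]]'
python3 - <<'E'
from h import *
o=telemetry.get_obs();print(o["position"],o["ft_force"])
for n in("top","scene"):
  c=viewer.camera(n); marks(["lid_front","window"],c)
save(c,"s4.png",(190,120,390,320),3)
E
```

```text
clock: 8.5
position: [0.5076, 0.0063, 0.2222]
ee_rot: [0.484, 0.515, -0.482, 0.518]
ft_force: [0.8, -4.3, 6.5]
grip_width: -0.0
[0.50762557 0.00632881 0.22217172] [ 0.80847313 -4.27710417  6.48369985]
lid_front 0.74 [0.49  0.01  0.225] [376 210]
window 0.88 [0.595 0.021 0.183] [370 180]
window 0.2 [0.488 0.007 0.225] [377 211]
lid_front 0.64 [0.493 0.008 0.225] [266 191]
window 0.57 [0.589 0.014 0.186] [297 209]
```

View pics/s4.png

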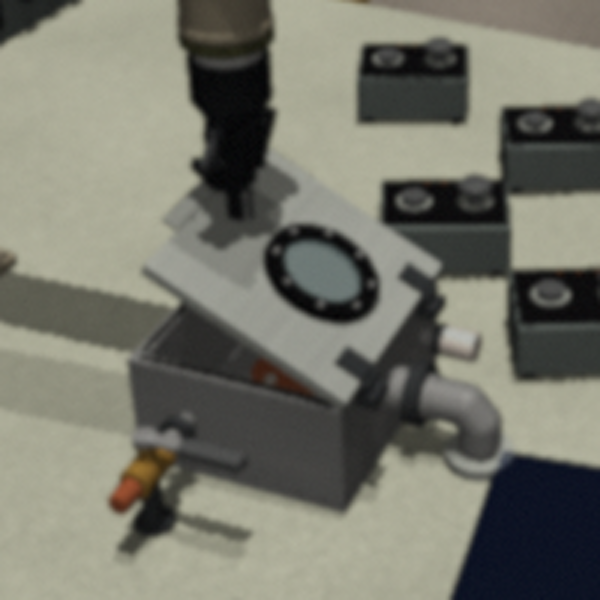

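The lid follows at about 0.5 rad, with the fingertip on the bare strip at (237,212), clear of the ring.

```bash
python3 -m crank '[[1,[-0.5,0,-0.8],[0,0,0]],[1,[-0.5,0,-0.8],[0,0,0]],[1,[-0.4,0,-0.8],[0,0,0]],[1,[-0.4,0,-0.8],[0,0,0]],[1,[-0.3,0,-0.8],[0,0,0]],[1,[-0.3,0,-0.8],[0,0,0]],[1,[-0.2,0,-0.7],[0,0,0]],[1,[-0.2,0,-0.6],[0,0,0]],[1,[-0.2,0,-0.6],[0,0,0]],[1,[-0.1,0,-0.6],[0,0,0]],[1,[-0.1,0,-0.6],[0,0,0]]]'
python3 -m crank '[[1,[0,0,-0.5],[0,0,0]],[1,[0,0,-0.4],[0,0,0]]]'
```

```text
clock: 9.72
position: [0.4735, 0.0082, 0.1401]
ee_rot: [0.482, 0.517, -0.482, 0.517]
ft_force: [3.7, 0.4, 2.8]
grip_width: 0.002
clock: 9.88
position: [0.4733, 0.0081, 0.1345]
ee_rot: [0.482, 0.517, -0.483, 0.517]
ft_force: [-36.8, -2.6, 90.0]
grip_width: -0.001
```

90 N means it is hard shut, so I'm backing off at once.

```bash
python3 -m crank '[[1,[0,0,0.5],[0,0,0]],[1,[0,0,2],[0,0,0]],[1,[0,0,3.5],[0,0,0]],[1,[0,0,3.5],[0,0,0]],[1,[0,0,3],[0,0,0]]]'
python3 - <<'E'
from h import *
o=telemetry.get_obs();print(o["position"],o["ft_force"])
for n in("top","scene"):
  c=viewer.camera(n); marks(["lid_front","window","lid_hinge","vent_grip","vent_pivot","start_top","stop_top"],c)
save(c,"s5.png",(190,120,390,320),3)
E
```

```text
clock: 10.3
position: [0.4727, 0.0083, 0.2577]
ee_rot: [0.482, 0.518, -0.483, 0.516]
ft_force: [0.8, -0.0, -0.2]
grip_width: -0.001
[0.47265388 0.00827475 0.25765369] [ 0.78350981 -0.03629468 -0.17852024]
lid_front 0.97 [0.463 0.007 0.136] [374 222]
window 0.55 [0.573 0.016 0.145] [370 189]
lid_hinge 0.65 [0.655 0.023 0.119] [367 166]
vent_grip 0.75 [ 0.592 -0.182  0.1  ] [427 184]
vent_pivot 0.63 [ 0.515 -0.186  0.095] [429 206]
vent_pivot 0.34 [0.552 0.011 0.   ] [368 201]
start_top 0.63 [0.741 0.224 0.084] [307 145]
start_top 0.62 [0.576 0.563 0.085] [209 195]
start_top 0.55 [0.526 0.333 0.08 ] [276 208]
start_top 0.48 [0.322 0.648 0.082] [183 270]
stop_top 0.66 [0.39  0.681 0.094] [172 250]
stop_top 0.48 [0.636 0.599 0.099] [197 177]
stop_top 0.4 [0.59  0.366 0.098] [266 189]
stop_top 0.4 [0.796 0.257 0.099] [297 129]
stop_top 0.29 [ 0.369 -0.315  0.001] [462 250]
lid_front 0.88 [0.464 0.004 0.136] [259 215]
lid_front 0.54 [0.549 0.015 0.002] [288 256]
window 0.74 [0.567 0.015 0.147] [291 219]
lid_hinge 0.76 [0.654 0.021 0.124] [319 232]
vent_grip 0.66 [ 0.589 -0.182  0.106] [262 271]
start_top 0.6 [0.738 0.223 0.085] [373 215]
start_top 0.45 [0.578 0.567 0.082] [368 159]
start_top 0.4 [0.526 0.33  0.082] [327 185]
start_top 0.37 [0.324 0.653 0.083] [318 137]
stop_top 0.67 [0.803 0.254 0.099] [396 211]
stop_top 0.51 [0.639 0.599 0.101] [387 154]
stop_top 0.42 [0.388 0.682 0.1  ] [336 133]
stop_top 0.41 [0.588 0.364 0.104] [348 179]
```

View pics/s5.png

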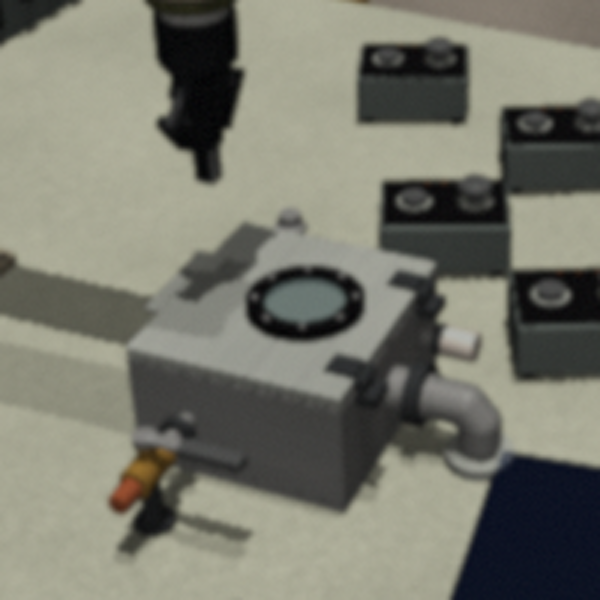

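Lid shut (front strip at z .136, tip bottomed at .1345) and vent closed. Now to the start button at (.526,.332).

```bash
python3 -m crank '[[1,[0.5,2,0],[0,0,0]],[1,[0.5,3,0],[0,0,0]],[1,[0.6,3.3,0],[0,0,0]],[1,[0.6,3.4,0],[0,0,0]],[1,[0.6,3.4,0],[0,0,0]],[1,[0.6,3.4,-1],[0,0,0]],[1,[0.6,3.4,-1.5],[0,0,0]],[1,[0.6,3.4,-2],[0,0,0]],[1,[0.5,3.4,-2],[0,0,0]],[1,[0.2,2.8,-2],[0,0,0]],[1,[0,0.9,-2],[0,0,0]],[1,[0,0,0],[0,0,0]]]'
```

```text
clock: 12.1
position: [0.5237, 0.3341, 0.147]
ee_rot: [0.479, 0.519, -0.483, 0.517]
ft_force: [-0.2, -0.7, -0.7]
grip_width: 0.001
```

```bash
python3 -m crank '[[1,[0.2,-0.2,-2],[0,0,0]],[1,[0,0,-2],[0,0,0]],[1,[0,0,-1.2],[0,0,0]],[1,[0,0,0],[0,0,0]]]'
python3 - <<'E'
from h import *
c=viewer.camera("scene"); save(c,"s6.png",(280,120,400,240),5)
print(telemetry.get_obs()["position"])
E
```

```text
clock: 12.43
position: [0.528, 0.3282, 0.0976]
ee_rot: [0.481, 0.517, -0.484, 0.516]
ft_force: [-0.1, 0.2, -0.0]
grip_width: 0.001
[0.52848298 0.32894764 0.09927789]
```

View pics/s6.png

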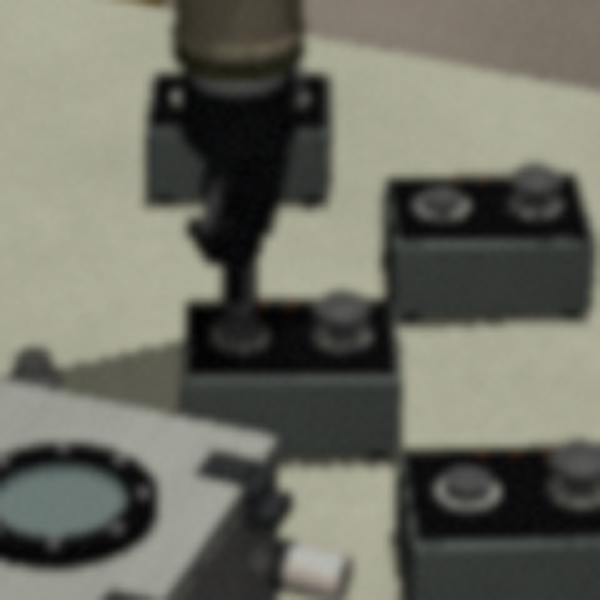

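Fingertip at (240,305), centred above the start button at (240,330), clear of the mushroom at (342,315). Pressing in small steps.

```bash
python3 -m crank '[[1,[-0.1,0.3,-0.8],[0,0,0]],[1,[0,0,-0.6],[0,0,0]],[1,[0,0,-0.3],[0,0,0]],[1,[0,0,-0.2],[0,0,0]],[1,[0,0,0],[0,0,0]]]'
```

```text
clock: 12.9
position: [0.5275, 0.3332, 0.0806]
ee_rot: [0.482, 0.517, -0.482, 0.517]
ft_force: [-1.2, -0.9, 2.5]
grip_width: 0.0
```

```bash
python3 -m crank '[[1,[0,0,-0.2],[0,0,0]],[1,[0,0,-0.2],[0,0,0]],[1,[0,0,0],[0,0,0]]]'; python3 -m crank '[[1,[0,0,-0.15],[0,0,0]],[1,[0,0,0],[0,0,0]]]'
```

```text
clock: 13.15
position: [0.5277, 0.3333, 0.0767]
ee_rot: [0.483, 0.517, -0.482, 0.517]
ft_force: [-1.3, 0.1, 4.9]
grip_width: -0.001
clock: 13.32
position: [0.5277, 0.3333, 0.0757]
ee_rot: [0.483, 0.517, -0.482, 0.517]
ft_force: [-1.3, 0.8, 6.0]
grip_width: 0.002
```

```bash
python3 -m crank '[[1,[0,0,-0.15],[0,0,0]],[1,[0,0,0],[0,0,0]]]';python3 -m crank '[[1,[0,0,-0.1],[0,0,0]],[1,[0,0,0],[0,0,0]]]'
```

```text
clock: 13.48
position: [0.5278, 0.3333, 0.0755]
ee_rot: [0.483, 0.517, -0.482, 0.517]
ft_force: [-6.7, -4.6, 17.9]
grip_width: 0.0
clock: 13.65
position: [0.5278, 0.3334, 0.0753]
ee_rot: [0.483, 0.516, -0.482, 0.517]
ft_force: [-8.9, -6.6, 25.5]
grip_width: 0.001
```

Bottomed: 25 N at z .0753, so about 6 mm of travel. Lifting clear and checking.

```bash
python3 -m crank '[[1,[0,0,0.5],[0,0,0]],[1,[0,0,1.5],[0,0,0]],[1,[0,0,3],[0,0,0]],[1,[0,0,4],[0,0,0]],[1,[0,0,4],[0,0,0]],[1,[-1,0,4],[0,0,0]],[1,[-2,0,2],[0,0,0]],[1,[0,0,0],[0,0,0]],[1,[0,0,0],[0,0,0]]]'
python3 - <<'E'
from h import *
o=telemetry.get_obs();print(o["position"],o["ft_force"],o["clock"])
for n in("top","scene"):
  c=viewer.camera(n); marks(["lid_front","vent_grip","vent_pivot","start_top","jar","flange","driver"],c)
save(c,"s7.png",(170,110,410,350),3)
E
```

```text
clock: 14.4
position: [0.4975, 0.3336, 0.2638]
ee_rot: [0.483, 0.517, -0.481, 0.518]
ft_force: [0.4, -1.1, -0.3]
grip_width: 0.001
[0.49751223 0.33355254 0.26382205] [ 0.36437915 -1.07716926 -0.34713258] 14.4
lid_front 0.9 [0.46  0.006 0.134] [374 223]
vent_grip 0.65 [ 0.589 -0.179  0.102] [426 184]
vent_pivot 0.57 [ 0.515 -0.189  0.097] [430 206]
start_top 0.64 [0.737 0.225 0.08 ] [306 147]
start_top 0.58 [0.575 0.564 0.084] [209 195]
start_top 0.4 [0.327 0.652 0.082] [182 269]
jar 0.58 [ 0.373 -0.317  0.   ] [462 249]
jar 0.2 [ 0.585 -0.291 -0.002] [451 190]
flange 0.48 [0.365 0.319 0.003] [283 255]
driver 0.51 [ 0.589 -0.296 -0.006] [452 189]
lid_front 0.79 [0.466 0.007 0.136] [260 215]
lid_front 0.58 [0.589 0.363 0.104] [348 179]
lid_front 0.55 [0.55  0.011 0.   ] [288 258]
vent_grip 0.56 [ 0.589 -0.179  0.102] [262 272]
vent_pivot 0.49 [ 0.513 -0.189  0.101] [236 266]
start_top 0.64 [0.737 0.224 0.081] [372 215]
start_top 0.56 [0.325 0.651 0.08 ] [318 138]
start_top 0.39 [0.528 0.33  0.08 ] [328 185]
start_top 0.38 [0.582 0.567 0.08 ] [369 159]
jar 0.7 [ 0.373 -0.315 -0.001] [171 308]
driver 0.93 [ 0.589 -0.295  0.004] [240 328]
```

View pics/s7.png

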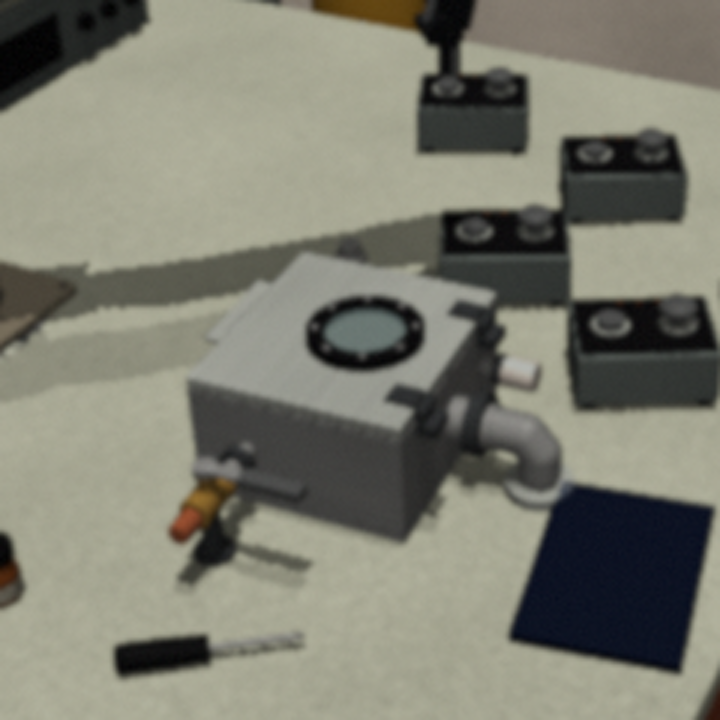

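The picture shows the lid flush, the lever along the chamber's side at (250,478), the start button up at (474,231), and the robot clear of everything.

```bash
python3 -c "
from workcell import manip; print(manip.hand_in())"
```

```text
the job is handed in; nothing more can be done
None
```

The vacuum chamber is set pumping and the job is handed in, at about 14.4 s on the robot's clock (limit 54 s). No verdict was reported.

- **Vent lever:** I pushed it round to its stop with the closed fingertips. It held at 14.5 N with no further movement, and the last measurement has the lever along the chamber's side.
- **Lid:** I pushed it down slowly on the bare metal front strip, clear of the window. Its front strip measures 134–136 mm above the bench, which is where it sits when shut.
- **Start button:** On the control box nearest the base, I pressed it until it bottomed, about 6 mm down at 25 N. It came back up to about 80 mm, within the 4 mm measuring error of its 81 mm. I did not touch the stop button.
- **Loose things:** The jar, flange and screwdriver are where they were, to within the few millimetres I can measure. At the end the robot was touching nothing.

**Less gentle than meant:** the last step onto the already shut lid peaked at a reading of 90 N through the fingertips, under the 120 N wrist limit. I backed off at once.

The networks sometimes reported other things under these names, mostly with low confidence. I ignored those because their positions and heights did not fit.

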